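# Turn the bead dish and hold it over its rest

### The arm

A 7-joint arm with a two-finger parallel gripper is mounted at the origin on a cart in front of the work surface, level with it; the furniture and walls round the work are solid. World frame = base frame: x ahead of the robot, y to its left, z up, the work surface at z = 0. Lengths are in m, angles in rad, forces in N, time in s.
With the tool pointing down it reaches from about 0.425 to 1.025 m from the base axis. Payload 9.4 kg.
Tool frame: the origin (TCP) lies midway between the tips of the shut fingers; the grasp point (between the pads) lies 19 mm behind it; z points along the fingers, y is the line along which they close (so a half turn about z gives the same grasp; the last joint's range is limited). The gripper opens to 93 mm and grips with 3 to 60 N. Pads are 15 mm wide; open, the fingers measure 128 mm over their backs; the gripper's body (75 mm by 188 mm) begins 65 mm behind the grasp point.
Start: joints at [-1.335, 0.599, -0.003, 1.599, 0.002, 0.943, -0.08], TCP at [0.223, 0.69, 0.219] pointing down, gripper open.
Joint ranges: [-2.57, 2.57], [-0.35, 1.97], [-1.29, 1.29], [0.11, 2.56], [-1.05, 4.19], [0.11, 1.86], [-2.63, 2.63]. Speed limits (rad/s): [2.22, 2.22, 3.01, 3.01, 3.14, 3.14, 3.14].

### API

Orientations are given as [roll, pitch, yaw] about the fixed x, y, z axes, in that order (R = Rz(yaw) Ry(pitch) Rx(roll)).
In Python, from plant import env gives the robot as it stands. The module is installed in compiled form; this text tells all that it offers.
- The arm moves only by the shell command python3 -m creep 'ROWS' [FORCE]. ROWS is JSON, a list of rows, each an object with "jaw": the opening, from 0 (shut) to 1 (fully open); "offset": the shift along the world's x, y, z in cm, a list of three; "roll": the turn about the world's z in rad. A call has 1 to 10 rows; each row is the pose to reach, as a shift and turn from the pose commanded when the call began; what a row does not reach only later rows make up. A row lasts 1/10 s, in which the tool goes at most 50 mm and 8.59 degrees, less where a joint would pass 70% of its speed; a pose out of reach is approached as far as the arm can. A call with a gripper value outside its range is refused whole. The fingers move at their own pace and stop on an object; FORCE is the grip in N (left out, the last holds). Time passes only in rows, so rows that repeat a pose let the fingers close. It gives the time, the measured TCP pose, the force, the opening and the grip force at its end, in the units of the state.
- env.read_state(): the state, without advancing time (a new reading comes with each control period).
- env.snapshot(name): name is "scene" or "side" or "wrist"; returns the picture (420x560x3 uint8, blue, green, red); there is no depth.
- env.get_calibration(name): a dict with "fx", "fy", "cx", "cy" (pixels), "k1" (the pictures are not rectified: a ray, as slopes to the right and down, at radius r is drawn at 1 + k1 r^2 times it, then the intrinsics apply), "rvec" (rotation vector, rad) and "tvec" (3), from world to camera coordinates, as OpenCV has them. Camera axes: x right, y down, z forward; pixel columns grow to the right and rows downward; lengths in m; the calibration is good to about 2 mm. A picture is of the moment at which its call begins: read the wrist's pose just before it. get_calibration takes no time and is no camera call; for the wrist camera it gives the pose at the moment of the call.
- env.job_done(): hands the job in; it is judged then, once.
The state is a dict: "time_s": time; "joint_positions": joint angles; "dq": joint speeds; "tau": joint torques, N m; "tcp_pos": TCP position; "tcp_rot": TCP orientation; "force": force on the tool from outside, world axes, zero at the start; "ft_torque": the same for the moment, N m; "opening": finger opening in m; "finger_force": force on a finger pad.
Only numpy, scipy, OpenCV 4.12 (cv2) and the standard library are available. Lean on these libraries where they do the work, as an engineer would, in place of code of your own. Each camera call takes 0.05 s, during which the arm holds its last target. There are 200 camera calls.

### The job

Set the cork ring flat on the table midway between the two black hexagonal tiles and let go of it. Then lift the wooden bead dish by its bridge handle straight up before turning it, turn it a quarter turn in the air so that its thumb tab points straight at the robot's edge of the table, and hold it centred over the ring with its foot about 10 cm above the table; keep it level and the loose ball resting in its middle all the while. Finish while still holding the dish there, level and still, and leave the other things on the table where they are.

Things in the scene. Friction and masses are not known exactly. Their poses are not given: they have to be found in the camera images.
- dish_grip (a point): centre of the grip bar of the light wooden bead dish (160 g, loose on the table). Bar: level, 12 mm thick (dish x), 136 mm long (dish y), 16 mm high, over the dish's middle on two posts at its ends; this point is 98 mm above the underside of the foot. Dish: 125 mm across the rim, rim 24 mm high, foot 70 mm across. x points away from the thumb tab, y along the bar, z up
- dish_tab (a point): top of the round-ended thumb tab sticking out level from the dish rim: 26 mm wide, projecting 40 mm; point 88 mm from the dish's middle (dish -x), 22 mm above the underside of the foot. At the start it points to the robot's right within 25 degrees, so a turn of about 90 degrees clockwise from above brings it to point at the robot's edge. The dish stands left or right of the tiles
- ball_center (a point): centre of the loose glazed white ball, 24 mm diameter, 14 g, lying in the middle of the dish, 18 mm above the underside of the foot, free air between it and the bar. The dish floor is hollow: it rises 5 degrees from the middle, 12 degrees beyond 32 mm; sharp moves roll the ball out of the middle, gentle ones (below about 0.5 m/s2) do not
- rest_center (a point): centre (half-way up, 12 mm above its underside) of the loose cork ring on which the dish will rest: 60 mm outside diameter, 38 mm hole, 24 mm high, 30 g, lying flat on the table with its axis z upright, on the other side of the tiles from the dish
- hex_near: near one (to the robot) of the two black hexagonal tiles, 22 x 19 mm, 6 mm high, stuck to the table; origin at the centre of its underside. Its x axis points to the far tile, whose centre is 180 mm away; the ring belongs 90 mm along it
- hex_far: far one of the two black hexagonal tiles, the same as the near one, stuck to the table; origin at the centre of its underside
- near_edge (a point): fixed point on the table top close to the middle of the robot's edge of the table; x points straight away from the robot, y to its left, z up. The tab shall point along -x (square to this edge)
- glue_tube: tube of craft glue lying on the table, 32 x 119 x 24 mm, a bystander; origin at the centre of its underside
- eraser: small eraser lying on the table, 20 x 43 x 12 mm, a bystander; origin at the centre of its underside
- wipes_pack: soft-looking pack of wipes, 122 x 122 x 50 mm, a bystander beyond the work, to the right of the far tile; origin at the centre of its underside
Mind the look-alikes: they are no part of the job. What is meant by the part that bears rest_center is not purple, and is the larger of those in its own colour.

How it is judged:
On the way, in this order (a step that is already met when the one before it is completed fails the run):
1. the cork ring lies flat midway between the hexagonal tiles (within 15 mm along and across their line) and is let go (y of rest_center in the frame of hex_near between -0.015 and 0.015 m and x of rest_center in the frame of hex_near between 0.075 and 0.105 m and height (world z) of rest_center below 0.017 m and angle between rest_center's own z axis and vertical below 0.1 rad and contact force between the fingers and rest below 0.05 N), for 0.3 s.
2. the dish is lifted clear (foot 30 mm up) in the fingers, not yet turned, ball within 15 mm of its middle (height (world z) of dish_grip above 0.128 m and contact force between the fingers and dish above 1 N and angle between the x axis of dish_grip and the y axis of near_edge, either way round below 0.65 rad and horizontal distance between ball_center and dish_grip below 0.015 m), for 0.1 s.
3. the dish is turned in the air until its tab points at the robot's edge, over the ring (height (world z) of dish_grip between 0.153 and 0.248 m and contact force between the fingers and dish above 1 N and angle between dish_grip's own z axis and vertical below 0.1 rad and horizontal distance between ball_center and dish_grip below 0.015 m and angle between the x axis of dish_grip and the x axis of near_edge, either way round below 0.2 rad and x of near_edge in the frame of dish_grip below 0 m and horizontal distance between dish_grip and rest_center below 0.025 m), for 0.2 s.
At the end, for the whole second after the job is handed in: Ring flat, midway between the tiles within 15 mm along and across. Dish held in the fingers over the ring within 25 mm, foot 55 to 150 mm above the table, level within 0.1 rad, tab within 0.2 rad of straight at the robot's edge, ball within 15 mm of the middle, still (0.03 m/s, 0.3 rad/s) (all of step 1 and all of step 3 and linear speed of dish below 0.03 m/s and angular speed of dish below 0.3 rad/s); the arm keeps its last pose, push and grip.
It fails at once if the ball strays more than 30 mm from the dish's middle (horizontal distance between ball_center and dish_grip above 0.03 m).
It fails at once if the dish tilts more than 0.25 rad (angle between dish_grip's own z axis and vertical above 0.25 rad).
It fails at once if a bystander (glue tube, eraser, wipes pack) is moved more than 25 mm (distance of any of glue_tube, eraser, wipes_pack from where it was at the start of the episode above 0.025 m).
It also fails if it takes over 69 s, if anything falls off the work surface, if the arm or the gripper's body presses on something with over 40 N, if the wrist force passes 120 N, or if a joint passes its speed limit or range.

## Working session

There is one attempt and no reset: what is moved stays moved. The work goes in short steps, Python scripts to look and compute and a shell command to move; the robot and the scene stay as the last step left them, time stands still between calls to the robot, and variables do not carry over. Pictures are saved under pics/ and viewed, at most 10 in all, crops included, and the job is handed in when it is done.

```bash
mkdir -p pics; cat > h.py <<'E'
import numpy as np, cv2
from plant import env
def ray(c,u,v):
    x=(u-c['cx'])/c['fx'];y=(v-c['cy'])/c['fy']
    a,b=x,y
    for _ in range(20):
        s=1+c['k1']*(a*a+b*b);a,b=x/s,y/s
    R=cv2.Rodrigues(np.array(c['rvec'],float))[0];t=np.array(c['tvec'],float).ravel()
    return -R.T@t,R.T@np.array([a,b,1.])
def at(c,u,v,z):
    o,d=ray(c,u,v);return o+d*(z-o[2])/d[2]
def proj(c,p):
    R=cv2.Rodrigues(np.array(c['rvec'],float))[0];q=R@np.array(p)+np.array(c['tvec'],float).ravel()
    a,b=q[:2]/q[2];s=1+c['k1']*(a*a+b*b);return c['fx']*a*s+c['cx'],c['fy']*b*s+c['cy']
E
python3 - <<'E'
from h import *
for n in('scene','side'):
    cv2.imwrite(f'pics/{n}0.png',env.snapshot(n))
s=env.read_state();print({k:s[k] for k in('time_s','tcp_pos','tcp_rot','opening','force')})
E
```

```text
{'time_s': 0.1, 'tcp_pos': array([0.2229509 , 0.68942155, 0.21784789]), 'tcp_rot': array([-3.14022076e+00,  1.24400059e-04,  2.82889231e+00]), 'opening': 0.09286890462691028, 'force': array([ 0.91309806, -0.75592431, -0.22794884])}
```

View pics/scene0.png

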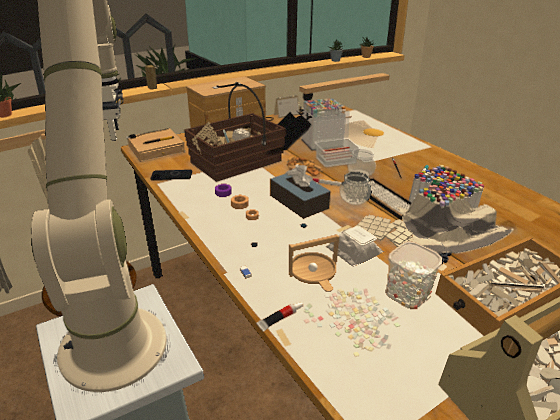

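View pics/side0.png

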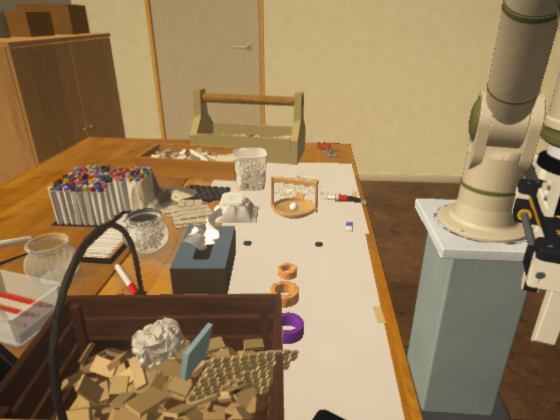

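The scene picture shows three rings: purple at (223,190), an orange cork one at (240,201) and a smaller orange one at (252,214). In the side picture they are at (287,327), (285,293) and (287,270). The ring meant is not purple and is the larger of the orange pair, so it is scene (240,201). The tiles are at scene (254,244) and (304,226), and the dish is at (313,265) with its tab at (326,286). I'll confirm in one enlarged crop.

```bash
python3 - <<'E'
from h import *
a=cv2.imread('pics/scene0.png')[180:305,210:350];b=cv2.imread('pics/side0.png')[170:340,220:340]
a=cv2.resize(a,None,fx=3.2,fy=3.2,interpolation=2);b=cv2.resize(b,None,fx=2.8,fy=2.8,interpolation=2)
H=max(a.shape[0],b.shape[0]);p=lambda i:cv2.copyMakeBorder(i,0,H-i.shape[0],0,0,0)
cv2.imwrite('pics/crop.png',np.hstack([p(a),p(b)]));print(a.shape,b.shape)
E
```

```text
(400, 448, 3) (476, 336, 3)
```

View pics/crop.png

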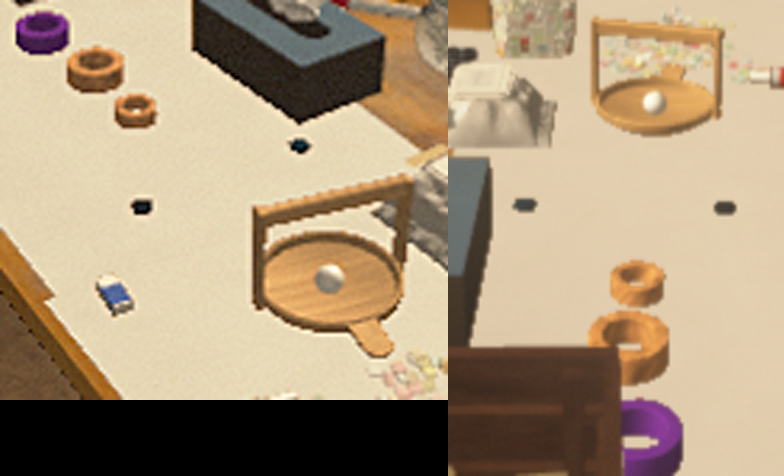

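The crop confirms it: in the orange pair, the ring at scene (240,200) / side (284.5,290) is clearly the larger one.

```bash
python3 - <<'E'
from h import *
S=env.get_calibration('scene');D=env.get_calibration('side')
P=dict(ring=((240,199.7),(284.5,289.6),.024),small=((252.5,212.5),(287.5,268.9),.017),purple=((223.4,187),(287,324),.024),hn=((254.7,244.4),(318.9,244.3),.005),hf=((303.75,225.3),(247.5,242.9),.005),
ball=((312.8,267.2),(293.6,206.4),.018),barN=((289.7,246.6),(317.9,182.4),.101),barF=((338.1,237.5),(271.8,178),.101),tab=((325,285),(300.5,195.5),.022),eraser=((246,272),(349,226),.012))
for k,(a,b,z) in P.items():
    print(k,at(S,*a,z)[:2].round(4),at(D,*b,z)[:2].round(4))
W=env.get_calibration('wrist');R=cv2.Rodrigues(np.array(W['rvec']))[0];print('wristcam',(-R.T@np.array(W['tvec']).ravel()).round(3),R.round(2))
E
```

```text
ring [0.5279 0.3835] [0.5275 0.3979]
small [0.5293 0.3019] [0.5267 0.3112]
purple [0.5196 0.4917] [0.5161 0.5006]
hn [0.4585 0.1632] [0.4564 0.1752]
hf [0.637  0.1712] [0.6348 0.1821]
ball [ 0.5305 -0.0216] [ 0.5291 -0.0189]
barN [ 0.4653 -0.0059] [ 0.4619 -0.0031]
barF [ 0.5936 -0.0385] [ 0.5929 -0.0269]
tab [ 0.5121 -0.0986] [ 0.5115 -0.0922]
eraser [0.3737 0.0597] [0.3759 0.0823]
wristcam [0.152 0.713 0.385] [[ 0.31  0.95 -0.  ]
 [ 0.92 -0.3   0.27]
 [ 0.25 -0.08 -0.96]]
```

```bash
python3 - <<'E'
from h import *
S=env.get_calibration('scene');D=env.get_calibration('side')
for u,v in [(193,177),(283,155),(270,198),(303,217),(328,197)]: print('scene',u,v,at(S,u,v,0)[:2].round(3))
for u,v in [(283,345),(230,292),(235,240),(284,303)]: print('side z0',u,v,at(D,u,v,0)[:2].round(3))
print('basket top right rim z?',[at(D,283,296,z)[:2].round(3) for z in(.08,.12)], [at(S,302,200,z)[:2].round(3) for z in (.06,.08,.1)])
E
```

```text
scene 193 177 [0.475 0.664]
scene 283 155 [0.872 0.655]
scene 270 198 [0.64  0.377]
scene 303 217 [0.667 0.218]
scene 328 197 [0.815 0.279]
side z0 283 345 [0.521 0.527]
side z0 230 292 [0.642 0.381]
side z0 235 240 [0.67  0.161]
side z0 284 303 [0.528 0.41 ]
basket top right rim z? [array([0.524, 0.495]), array([0.52 , 0.549])] [array([0.665, 0.225]), array([0.645, 0.197]), array([0.625, 0.169])]
```

```bash
python3 -m creep '[{"jaw":1,"offset":[30.5,-30,3],"roll":-1.258},{"jaw":1,"offset":[30.5,-30,3],"roll":-1.258},{"jaw":1,"offset":[30.5,-30,3],"roll":-1.258},{"jaw":1,"offset":[30.5,-30,3],"roll":-1.258},{"jaw":1,"offset":[30.5,-30,3],"roll":-1.258}]'
```

```text
time_s: 0.6
tcp_pos: [0.4019, 0.5133, 0.2361]
tcp_rot: [-3.141, 0.0, 2.073]
force: [0.9, 0.0, 0.3]
opening: 0.0931
finger_force: 0.0
```

```bash
python3 -m creep '[{"jaw":1,"offset":[12.6,-12.3,0],"roll":-0.502},{"jaw":1,"offset":[12.6,-12.3,0],"roll":-0.502},{"jaw":1,"offset":[12.6,-12.3,0],"roll":-0.502},{"jaw":1,"offset":[12.6,-12.3,0],"roll":-0.502},{"jaw":1,"offset":[12.6,-12.3,0],"roll":-0.502}]'
python3 - <<'E'
from h import *
s=env.read_state();c=env.get_calibration('wrist');im=env.snapshot('wrist');print(s['tcp_pos'],s['tcp_rot'])
cv2.imwrite('pics/w1.png',im);np.save('w1.npy',c,allow_pickle=True)
for n,p in dict(ring=(.528,.39,.024),small=(.528,.306,.017),hn=(.4575,.169,.006),hf=(.636,.177,.006)).items(): print(n,np.round(proj(c,p)))
E
```

```text
time_s: 1.1
tcp_pos: [0.5303, 0.3873, 0.2361]
tcp_rot: [3.14, 0.002, 1.568]
force: [-0.1, -0.0, 0.7]
opening: 0.0932
finger_force: 0.0
[0.53033247 0.38733583 0.23608998] [3.14002663e+00 2.13729166e-03 1.56844801e+00]
ring [277. 187.]
small [277. 244.]
hn [233. 322.]
hf [346. 317.]
```

View pics/w1.png

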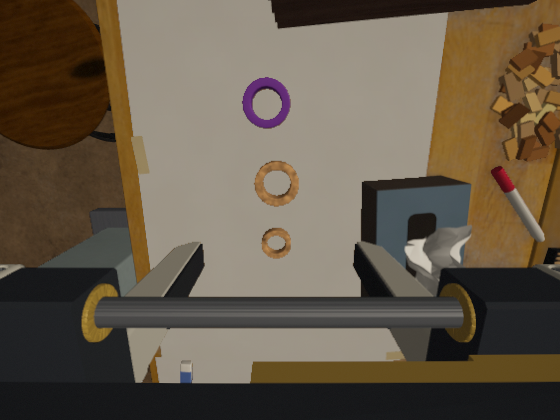

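The wrist picture shows the big cork ring at (276.5,183.5), the small one at (276.5,243), the purple one at (267,103) and the tissue box's near corner at (363,181). The predicted positions agree within 4 px.

```bash
python3 - <<'E'
from h import *
c=np.load('w1.npy',allow_pickle=True).item()
print(at(c,276.5,183.5,.022)[:3],at(c,276.5,243,.014))
l=at(c,254,183.5,.022);r=at(c,299.5,183.5,.022);print(r-l)
print([at(c,363,181,z)[:2] for z in(.05,.08,.1)])
E
```

```text
[0.52759958 0.39479705 0.022     ] [0.52715462 0.30702051 0.014     ]
[ 0.06040229 -0.00020012  0.        ]
[array([0.63401647, 0.40256734]), array([0.62513684, 0.40768003]), array([0.61921709, 0.41108849])]
```

```bash
python3 -m creep '[{"jaw":1,"offset":[-0.3,0.8,-5],"roll":0},{"jaw":1,"offset":[-0.3,0.8,-10],"roll":0},{"jaw":1,"offset":[-0.3,0.8,-14],"roll":0},{"jaw":1,"offset":[-0.3,0.8,-18],"roll":0},{"jaw":1,"offset":[-0.3,0.8,-20],"roll":0},{"jaw":1,"offset":[-0.3,0.8,-21.5],"roll":0},{"jaw":1,"offset":[-0.3,0.8,-22.6],"roll":0},{"jaw":1,"offset":[-0.3,0.8,-23.1],"roll":0},{"jaw":1,"offset":[-0.3,0.8,-23.1],"roll":0}]' 8
python3 -m creep '[{"jaw":0.5,"offset":[0,0,0],"roll":0},{"jaw":0.5,"offset":[0,0,0],"roll":0},{"jaw":0.5,"offset":[0,0,0],"roll":0},{"jaw":0.5,"offset":[0,0,0],"roll":0},{"jaw":0.5,"offset":[0,0,0],"roll":0},{"jaw":0.5,"offset":[0,0,0],"roll":0},{"jaw":0.5,"offset":[0,0,0],"roll":0},{"jaw":0.5,"offset":[0,0,0],"roll":0}]' 8
```

```text
time_s: 2.05
tcp_pos: [0.5238, 0.4003, 0.0052]
tcp_rot: [3.142, -0.0, 1.577]
force: [-0.3, -1.0, 0.4]
opening: 0.093
finger_force: 0.0
time_s: 2.85
tcp_pos: [0.5241, 0.4, 0.0054]
tcp_rot: [3.141, -0.0, 1.577]
force: [-1.4, -0.6, 5.7]
opening: 0.0604
finger_force: 7.8
```

```bash
python3 -m creep '[{"jaw":0.5,"offset":[0,0,2],"roll":0},{"jaw":0.5,"offset":[0,0,5],"roll":0},{"jaw":0.5,"offset":[0.2,-2,8],"roll":0},{"jaw":0.5,"offset":[0.6,-6,9],"roll":0},{"jaw":0.5,"offset":[1,-10,9],"roll":0},{"jaw":0.5,"offset":[1.5,-14,9],"roll":0},{"jaw":0.5,"offset":[1.8,-18,9],"roll":0},{"jaw":0.5,"offset":[2.2,-21,8],"roll":0},{"jaw":0.5,"offset":[2.2,-22,6],"roll":0},{"jaw":0.5,"offset":[2.2,-22,4],"roll":0}]'
python3 - <<'E'
from h import *
cv2.imwrite('pics/s2.png',cv2.resize(env.snapshot('side')[150:350,180:380],None,fx=3,fy=3,interpolation=2))
E
```

```text
time_s: 3.85
tcp_pos: [0.5463, 0.1772, 0.0449]
tcp_rot: [3.141, 0.001, 1.573]
force: [0.8, 0.1, -0.8]
opening: 0.0604
finger_force: 7.8
```

View pics/s2.png

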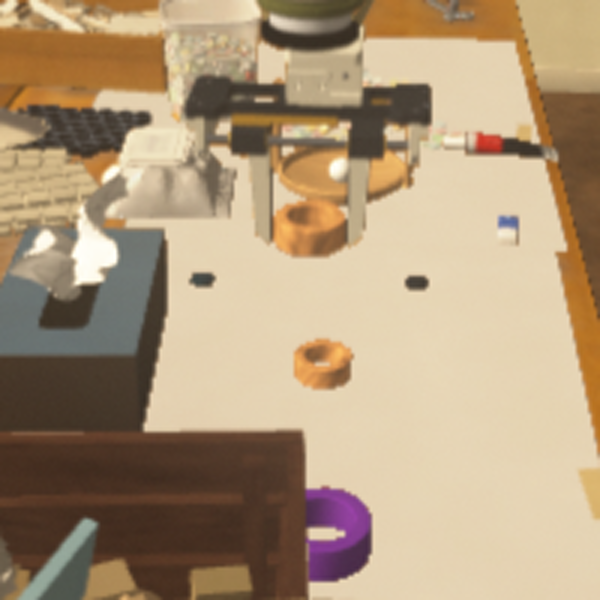

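The ring is held upright between the fingers at crop (310,215), and the tiles are at (203,280) and (417,283). I'll lower and release.

```bash
python3 -m creep '[{"jaw":0.5,"offset":[0,0,-1.5],"roll":0},{"jaw":0.5,"offset":[0,0,-3],"roll":0},{"jaw":0.5,"offset":[0,0,-3.7],"roll":0},{"jaw":0.5,"offset":[0,0,-4],"roll":0},{"jaw":0.5,"offset":[0,0,-4],"roll":0},{"jaw":1,"offset":[0,0,-4],"roll":0},{"jaw":1,"offset":[0,0,-4],"roll":0},{"jaw":1,"offset":[0,0,-4],"roll":0},{"jaw":1,"offset":[0,0,-4],"roll":0},{"jaw":1,"offset":[0,0,-4],"roll":0}]'
python3 -m creep '[{"jaw":1,"offset":[0,0,1.5],"roll":0},{"jaw":1,"offset":[0,0,4],"roll":0},{"jaw":1,"offset":[0,0,8],"roll":0},{"jaw":1,"offset":[0,0,13],"roll":0},{"jaw":1,"offset":[0,0,18],"roll":0},{"jaw":1,"offset":[0,-3,22],"roll":0},{"jaw":1,"offset":[0,-6,22],"roll":0},{"jaw":1,"offset":[0,-6,22],"roll":0}]'
python3 - <<'E'
from h import *
s=env.read_state();c=env.get_calibration('wrist');im=env.snapshot('wrist');print(s['tcp_pos'],s['tcp_rot'])
cv2.imwrite('pics/w2.png',im);np.save('w2.npy',c,allow_pickle=True)
for n,p in dict(ring=(.546,.174,.024),hn=(.4575,.171,.006),hf=(.636,.178,.006)).items(): print(n,np.round(proj(c,p)))
E
```

```text
time_s: 4.9
tcp_pos: [0.546, 0.1799, 0.0052]
tcp_rot: [3.141, -0.0, 1.577]
force: [-0.0, 0.6, -0.4]
opening: 0.0919
finger_force: 0.0
time_s: 5.7
tcp_pos: [0.5462, 0.1157, 0.228]
tcp_rot: [3.138, -0.0, 1.572]
force: [-0.0, -0.5, 0.2]
opening: 0.0929
finger_force: 0.0
[0.54618554 0.11570716 0.2280408 ] [ 3.13809426e+00 -9.36408006e-05  1.57170039e+00]
ring [278. 145.]
hn [211. 147.]
hf [347. 141.]
```

View pics/w2.png

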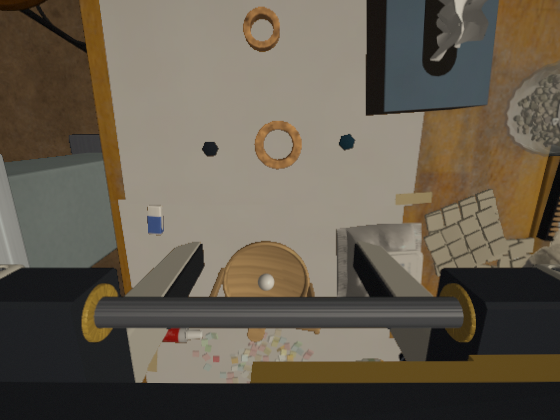

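The wrist picture shows the ring lying flat at (278,144.5), the tiles at (210,149) and (347,142), and the ball at (266.5,283) in the middle of the dish.

```bash
python3 - <<'E'
from h import *
c=np.load('w2.npy',allow_pickle=True).item()
r=at(c,278,144.5,.022)[:2];n=at(c,210.3,149,.005)[:2];f=at(c,347,142,.005)[:2];e=(f-n)/np.linalg.norm(f-n)
print('ring',r,'hex',n,f,np.linalg.norm(f-n),'along',(r-n)@e,'across',np.cross(e,r-n))
print('ball',at(c,266.5,283,.018))
S=env.get_calibration('scene');D=env.get_calibration('side')
# two-view triangulation of bar ends
def tri(a,b):
    o,d=ray(S,*a);p,q=ray(D,*b);A=np.stack([d,-q],1);t=np.linalg.lstsq(A,p-o,rcond=None)[0];return (o+t[0]*d+p+t[1]*q)/2
N=tri((289.7,246.6),(317.9,182.4));F=tri((338.1,237.5),(271.8,178));print(N,F,(N+F)/2,np.arctan2(*(F-N)[1::-1]),np.linalg.norm(F-N))
E
```

```text
ring [0.54581601 0.17451636] hex [0.45674268 0.16802535] [0.63627386 0.17702153] 0.1797564406107916 along 0.08928656414358312 across 0.0020250634218433577
ball [ 0.52917476 -0.02118696  0.018     ]
[ 0.46337451 -0.00617169  0.10072338] [ 0.59470036 -0.03610371  0.09826446] [ 0.52903743 -0.0211377   0.09949392] -0.22409369265668613 0.13471618716110334<stdin>:4: DeprecationWarning: Arrays of 2-dimensional vectors are deprecated. Use arrays of 3-dimensional vectors instead. (deprecated in NumPy 2.0)
```

The ring is at 89 mm along and 2 mm across, so it's good. Next is the dish bar, centred at (0.529,-0.021) with axis -0.224 rad.

```bash
python3 -m creep '[{"jaw":1,"offset":[-0.3,-2,0],"roll":0.14},{"jaw":1,"offset":[-0.5,-4,0],"roll":0.28},{"jaw":1,"offset":[-0.7,-6,0],"roll":0.42},{"jaw":1,"offset":[-1,-8,0],"roll":0.56},{"jaw":1,"offset":[-1.2,-10,0],"roll":0.7},{"jaw":1,"offset":[-1.5,-12,0],"roll":0.84},{"jaw":1,"offset":[-1.7,-13.7,-1],"roll":0.98},{"jaw":1,"offset":[-1.7,-13.7,-3],"roll":1.12},{"jaw":1,"offset":[-1.7,-13.7,-4],"roll":1.26},{"jaw":1,"offset":[-1.7,-13.7,-5],"roll":1.346}]'
python3 -m creep '[{"jaw":1,"offset":[0,0,0],"roll":0},{"jaw":1,"offset":[0,0,0],"roll":0}]'
python3 - <<'E'
from h import *
c=env.get_calibration('wrist');cv2.imwrite('pics/w3.png',env.snapshot('wrist'))
s=env.read_state();print(s['tcp_pos'],s['tcp_rot']);print(proj(c,(.529,-.021,.106)),proj(c,s['tcp_pos']))
E
```

```text
time_s: 6.75
tcp_pos: [0.5285, -0.0164, 0.1745]
tcp_rot: [3.141, -0.001, 2.929]
force: [-0.7, -0.2, -0.8]
opening: 0.0927
finger_force: 0.0
time_s: 6.95
tcp_pos: [0.5288, -0.0166, 0.1751]
tcp_rot: [3.142, -0.001, 2.921]
force: [-0.7, 0.1, 0.4]
opening: 0.0929
finger_force: 0.0
[ 0.5289894  -0.01664516  0.17541123] [ 3.14151504e+00 -8.32738766e-05  2.92071678e+00]
(np.float64(272.22898544913147), np.float64(223.34412740098207)) (np.float64(276.83356210163134), np.float64(255.98571437192356))
```

View pics/w3.png

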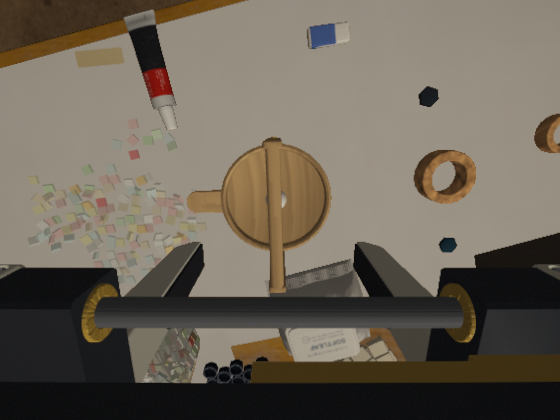

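The wrist picture shows the bar running from (272,142) to (277,290), with the ball under it at (277,200). Nothing stands in the fingers' way.

```bash
python3 - <<'E'
from h import *
c=env.get_calibration('wrist')
a=at(c,272.5,140,.106);b=at(c,278,291,.106);print(a,b,(a+b)/2,np.linalg.norm(a-b),np.arctan2(*(b-a)[1::-1]))
R=cv2.Rodrigues(np.array(c['rvec']))[0];print(-R.T@np.array(c['tvec']).ravel())
E
```

```text
[ 0.46193149 -0.00527339  0.106     ] [ 0.59389101 -0.03057446  0.106     ] [ 0.52791125 -0.01792393  0.106     ] 0.13436315702572965 -0.1894345969427844
[0.4562107 0.0006138 0.3423788]
```

```bash
python3 -m creep '[{"jaw":1,"offset":[0,-0.2,-2],"roll":0.025},{"jaw":1,"offset":[0,-0.2,-4],"roll":0.025},{"jaw":1,"offset":[0,-0.2,-6],"roll":0.025},{"jaw":1,"offset":[0,-0.2,-7.5],"roll":0.025},{"jaw":1,"offset":[0,-0.2,-8.7],"roll":0.025},{"jaw":1,"offset":[0,-0.2,-9.4],"roll":0.025},{"jaw":0.7,"offset":[0,-0.2,-9.6],"roll":0.025},{"jaw":0.5,"offset":[0,-0.2,-9.6],"roll":0.025},{"jaw":0.4,"offset":[0,-0.2,-9.6],"roll":0.025},{"jaw":0.35,"offset":[0,-0.2,-9.6],"roll":0.025}]' 5
python3 -m creep '[{"jaw":0.3,"offset":[0,0,0],"roll":0},{"jaw":0.26,"offset":[0,0,0],"roll":0},{"jaw":0.22,"offset":[0,0,0],"roll":0},{"jaw":0.19,"offset":[0,0,0],"roll":0},{"jaw":0.16,"offset":[0,0,0],"roll":0},{"jaw":0.13,"offset":[0,0,0],"roll":0},{"jaw":0.1,"offset":[0,0,0],"roll":0},{"jaw":0.05,"offset":[0,0,0],"roll":0},{"jaw":0,"offset":[0,0,0],"roll":0},{"jaw":0,"offset":[0,0,0],"roll":0}]' 5
python3 -m creep '[{"jaw":0,"offset":[0,0,0],"roll":0},{"jaw":0,"offset":[0,0,0],"roll":0},{"jaw":0,"offset":[0,0,0],"roll":0},{"jaw":0,"offset":[0,0,0],"roll":0},{"jaw":0,"offset":[0,0,0],"roll":0}]' 25
```

```text
time_s: 8.0
tcp_pos: [0.5292, -0.0191, 0.0797]
tcp_rot: [3.141, 0.001, 2.948]
force: [0.1, 0.6, 0.1]
opening: 0.0655
finger_force: 0.0
time_s: 9.0
tcp_pos: [0.5288, -0.0191, 0.079]
tcp_rot: [-3.142, -0.0, 2.948]
force: [-0.1, 0.1, -1.7]
opening: 0.0119
finger_force: 5.0
time_s: 9.5
tcp_pos: [0.5289, -0.0191, 0.0791]
tcp_rot: [-3.142, 0.0, 2.948]
force: [-0.4, 0.4, -1.7]
opening: 0.0119
finger_force: 25.0
```

```bash
python3 -m creep '[{"jaw":0,"offset":[0,0,0.1],"roll":0},{"jaw":0,"offset":[0,0,0.3],"roll":0},{"jaw":0,"offset":[0,0,0.6],"roll":0},{"jaw":0,"offset":[0,0,1.0],"roll":0},{"jaw":0,"offset":[0,0,1.5],"roll":0},{"jaw":0,"offset":[0,0,2.1],"roll":0},{"jaw":0,"offset":[0,0,2.8],"roll":0},{"jaw":0,"offset":[0,0,3.6],"roll":0},{"jaw":0,"offset":[0,0,4.4],"roll":0},{"jaw":0,"offset":[0,0,5.2],"roll":0}]'
python3 -m creep '[{"jaw":0,"offset":[0,0,0.8],"roll":0},{"jaw":0,"offset":[0,0,1.6],"roll":0},{"jaw":0,"offset":[0,0,2.4],"roll":0},{"jaw":0,"offset":[0,0,3.1],"roll":0},{"jaw":0,"offset":[0,0,3.7],"roll":0},{"jaw":0,"offset":[0,0,4.2],"roll":0},{"jaw":0,"offset":[0,0,4.5],"roll":0},{"jaw":0,"offset":[0,0,4.7],"roll":0},{"jaw":0,"offset":[0,0,4.8],"roll":0},{"jaw":0,"offset":[0,0,4.8],"roll":0}]'
python3 - <<'E'
from h import *
cv2.imwrite('pics/s4.png',cv2.resize(env.snapshot('side')[110:310,180:380],None,fx=3,fy=3,interpolation=2))
E
```

```text
time_s: 10.5
tcp_pos: [0.5289, -0.0191, 0.1319]
tcp_rot: [3.142, 0.0, 2.948]
force: [-0.7, 0.9, -2.0]
opening: 0.0118
finger_force: 25.0
time_s: 11.5
tcp_pos: [0.5289, -0.0191, 0.1791]
tcp_rot: [-3.142, -0.0, 2.948]
force: [-1.1, -0.3, -1.1]
opening: 0.0114
finger_force: 25.0
```

View pics/s4.png

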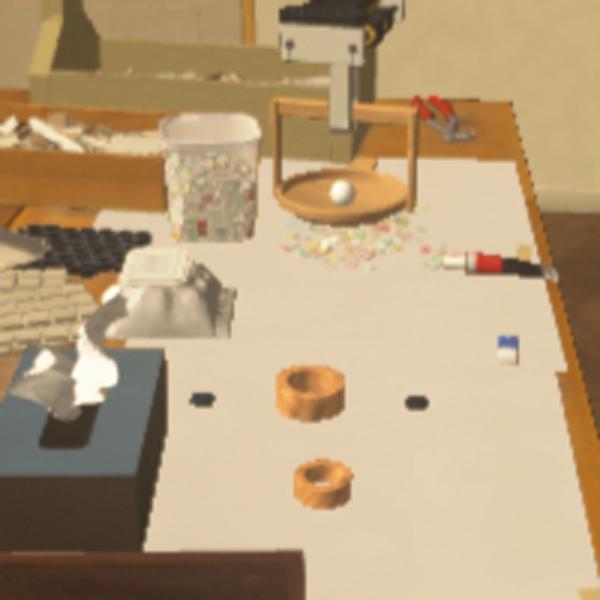

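The dish is level, lifted straight up (rim at about (345,195)), with the ball in the middle. The ring is midway between the tiles. Next come the gentle turn and the carry.

```bash
python3 -m creep '[{"jaw":0,"offset":[0,0.1,0],"roll":-0.01},{"jaw":0,"offset":[0,0.3,0],"roll":-0.03},{"jaw":0,"offset":[0.05,0.6,0],"roll":-0.06},{"jaw":0,"offset":[0.1,1.0,0],"roll":-0.1},{"jaw":0,"offset":[0.14,1.5,0],"roll":-0.15},{"jaw":0,"offset":[0.19,2.1,0],"roll":-0.2},{"jaw":0,"offset":[0.25,2.8,0],"roll":-0.25},{"jaw":0,"offset":[0.31,3.5,0],"roll":-0.3},{"jaw":0,"offset":[0.37,4.2,0],"roll":-0.35},{"jaw":0,"offset":[0.43,4.9,0],"roll":-0.4}]'
python3 -m creep '[{"jaw":0,"offset":[0.06,0.7,0],"roll":-0.05},{"jaw":0,"offset":[0.12,1.4,0],"roll":-0.1},{"jaw":0,"offset":[0.18,2.1,0],"roll":-0.15},{"jaw":0,"offset":[0.24,2.8,0],"roll":-0.2},{"jaw":0,"offset":[0.3,3.5,0],"roll":-0.25},{"jaw":0,"offset":[0.36,4.2,0],"roll":-0.3},{"jaw":0,"offset":[0.42,4.9,0],"roll":-0.35},{"jaw":0,"offset":[0.48,5.6,0],"roll":-0.4},{"jaw":0,"offset":[0.54,6.3,0],"roll":-0.45},{"jaw":0,"offset":[0.6,7,0],"roll":-0.5}]'
python3 -m creep '[{"jaw":0,"offset":[0.06,0.7,0],"roll":-0.05},{"jaw":0,"offset":[0.12,1.4,0],"roll":-0.1},{"jaw":0,"offset":[0.18,2.1,0],"roll":-0.15},{"jaw":0,"offset":[0.24,2.8,0],"roll":-0.2},{"jaw":0,"offset":[0.3,3.5,0],"roll":-0.25},{"jaw":0,"offset":[0.36,4.2,0],"roll":-0.3},{"jaw":0,"offset":[0.42,4.9,0],"roll":-0.34},{"jaw":0,"offset":[0.48,5.5,0],"roll":-0.37},{"jaw":0,"offset":[0.54,6.0,0],"roll":-0.4},{"jaw":0,"offset":[0.58,6.4,0],"roll":-0.42}]'
python3 -m creep '[{"jaw":0,"offset":[0.03,0.35,0],"roll":-0.02},{"jaw":0,"offset":[0.05,0.65,0],"roll":-0.035},{"jaw":0,"offset":[0.07,0.85,0],"roll":-0.047},{"jaw":0,"offset":[0.08,1.0,0],"roll":-0.055},{"jaw":0,"offset":[0.09,1.05,0],"roll":-0.057},{"jaw":0,"offset":[0.09,1.05,0],"roll":-0.057},{"jaw":0,"offset":[0.09,1.05,0],"roll":-0.057},{"jaw":0,"offset":[0.09,1.05,0],"roll":-0.057},{"jaw":0,"offset":[0.09,1.05,0],"roll":-0.057},{"jaw":0,"offset":[0.09,1.05,0],"roll":-0.057}]'
python3 - <<'E'
from h import *
a=env.snapshot('wrist');b=env.snapshot('side')[130:290,200:360]
cv2.imwrite('pics/f.png',np.hstack([cv2.resize(a[80:320,100:460],(600,400))[:, :], cv2.resize(b,(200,200)).repeat(2,0)[:400]]) if 0 else np.hstack([a[100:320,100:460],cv2.resize(b,(220,220))]))
E
```

```text
time_s: 12.55
tcp_pos: [0.5332, 0.0306, 0.179]
tcp_rot: [-3.142, -0.0, 2.545]
force: [-1.0, -0.2, -2.3]
opening: 0.0116
finger_force: 25.0
time_s: 13.55
tcp_pos: [0.5392, 0.1007, 0.179]
tcp_rot: [-3.142, -0.0, 2.045]
force: [-0.8, 0.1, -2.2]
opening: 0.0116
finger_force: 25.0
time_s: 14.55
tcp_pos: [0.5449, 0.1648, 0.179]
tcp_rot: [-3.141, -0.0, 1.626]
force: [1.0, -0.1, -1.6]
opening: 0.0118
finger_force: 25.0
time_s: 15.55
tcp_pos: [0.5459, 0.1743, 0.1791]
tcp_rot: [3.142, 0.0, 1.571]
force: [0.4, 0.3, -1.3]
opening: 0.0118
finger_force: 25.0
```

View pics/f.png

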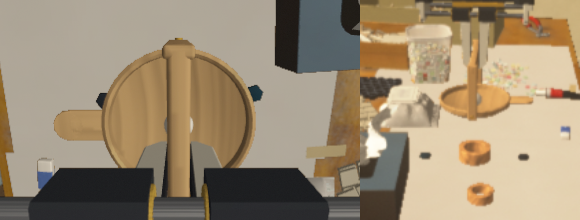

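The tab points left in the wrist view, towards the robot's edge. The dish is level between the tiles with the ball at its middle (185,125), and the ring is still midway below it. I'll hand in.

```bash
python3 -c "
from plant import env
print(env.job_done())"
```

```text
the job is handed in; nothing more can be done
None
```

I handed the job in with the cork ring flat midway between the tiles and the dish held level and still about 10 cm above it, its tab pointing at the robot's edge and the ball resting in its middle; no verdict came back.

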